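Nip down a soap press cover crosswise

ROBOT

A 6-joint arm with a two-finger parallel gripper is mounted at the origin on a cart in front of the work surface, level with it; the furniture and walls round the work are solid. World frame = base frame: x ahead of the robot, y to its left, z up, the work surface at z = 0. Lengths are in m, angles in rad, forces in N, time in s.
With the tool pointing down it reaches from about 0.35 to 0.8 m from the base axis. Payload 7.3 kg.
Tool frame: the origin (TCP) lies at the centre of the arm's flange, where the gripper is bolted on; the fingertips stand 173 mm ahead of it and the grasp point (between the pads) lies 155 mm ahead of it; z points along the fingers, y is the direction in which the jaws open and shut (so a half turn about z gives the same grasp; the last joint's range is limited). The gripper opens to 85 mm and grips with 20 to 120 N. Pads are 22 mm wide; open, the fingers measure 114 mm over their backs; the gripper's body (76 mm by 85 mm) begins 54 mm behind the grasp point. The pads swing forward as they close: fully open they stand 13 mm farther back than shut.
Start: joints at [1.102, 0.342, 1.524, -0, 1.275, -0.146], TCP at [0.167, 0.498, 0.405] pointing down, gripper open.
Joint ranges: [-2.53, 2.53], [-0.77, 2.02], [0.04, 2.7], [-1, 4.14], [0.28, 2.66], [-3.11, 3.11]. Speed limits (rad/s): [2.57, 2.57, 3.14, 3.14, 3.14, 3.14].

INTERFACE

Orientations are given as a unit quaternion [w, x, y, z].
In Python, from plant import robot gives the robot as it stands.
- The arm moves only by the tool send_rows, never from a script. Its argument "plan" is a list of rows, each an object with "linear": the shift along the world's x, y, z in m, a list of three; "rotation": the turn, a rotation vector about the world's x, y, z in rad, a list of three; "gripper": the opening, from -1 (shut) to 1 (fully open), so that 0 is half open. A call has 1 to 10 rows; each row shifts and turns the commanded pose from where the row before left it; what a row does not reach is not made up. A row lasts 1/10 s, in which the tool goes at most 50 mm and 8.59 degrees, less where a joint would pass 70% of its speed; a pose out of reach is approached as far as the arm can. A call with a gripper value outside its range is refused whole. The fingers move at their own pace and stop on an object; "squeeze" is the grip in N (left out, the last holds). Time passes only in rows, so rows that do not move let the fingers close. It gives the time, the measured TCP pose, the force and the opening at its end, in the units of the state.
- robot.observe(): the state, without advancing time (a new reading comes with each control period).
- robot.camera(name): name is "scene" or "top"; returns the picture (420x560x3 uint8, blue, green, red); there is no depth.
- robot.camera_model(name): a dict with "K" (3x3 intrinsics, pixels), "distortion" ([k1, k2, p1, p2, k3] as OpenCV has them; the pictures are not rectified), "R" (3x3) and "t" (3): a world point X has camera coordinates R X + t. Camera axes: x right, y down, z forward; pixel columns grow to the right and rows downward; lengths in m; the calibration is good to about 2 mm. A picture is of the moment at which its call begins. camera_model takes no time and is no camera call.
- robot.job_done(): hands the job in, once; it reports no verdict.
Trained networks look in the newest picture that a camera, given by its name, has taken for a name from the list of things; names that differ only in an ending like _2 or _b are one class to them, and where a whole thing is asked for, a point or a joint stands for the part that bears it (a point fixed in the world has none). Each returns a list of dicts, best first, with "conf" (0 to 1); they miss things now and then, are a little off and sometimes report something else, mostly with a low value. They report only what shows in the picture. A call takes as long as a camera call. They do not tell look-alikes from the thing itself.
- robot.regions_of(target, camera): "pixels" (420x560 bool, what is visible of it).
- robot.tip_of(target, camera): "at" ([x, y, z] in m, in world coordinates, good to about 4 mm: a listed point, or the origin of a listed thing).
The state is a dict: "clock": time; "joint_pos": joint angles; "qd": joint speeds; "joint_efforts": joint torques, N m; "ee_pos": TCP position; "tool_rot": TCP orientation; "wrist_force": force on the tool from outside, world axes, zero at the start; "ft_torque": the same for the moment, N m; "width": finger opening in m.
Only numpy, scipy, OpenCV 4.12 (cv2) and the standard library are available. Lean on these libraries where they do the work, as an engineer would, in place of code of your own. Each camera call takes 0.05 s, during which the arm holds its last target.

TASK

The cover of the round soap press has to be drawn down evenly, crosswise. With the wooden-handled fork wrench that stands on the table, turn the nut at the pour spout a quarter turn clockwise, until its bar points at the cover's centre, and next do the same with the nut diametrically across from it. Leave the two nuts in between as they are, keep the fingers off the press, and stand the wrench upright on the table again, clear of the press.

Things in the scene. Friction and masses are not known exactly. Their poses are not given: they have to be found in the camera images.
- wrench_grip (a point): Centre of the wrench's wooden handle, 80 (x) x 18 (y) x 22 (z) mm; z up. The wrench, 86 mm tall, 0.3 kg, stands on its steel foot (50 x 38 mm, 24 high), its underside 75 mm below this point; take the handle across the 18 mm from above. Under the foot, along x (parallel to the handle), runs a slot open at both ends, 16 mm wide and deep. Half a turn makes no difference.
- press: Round metal soap press, fixed, 190 mm across; origin on its axis at the table top, z up. Flat cover at 50 mm, low boss in the middle (60 mm). Four brass nuts 70 mm from the axis, at +x, +y, -x, -y, each with an upright flat bar 44 mm long and 8 mm thick from 58 to 76 mm above the table. The pour spout, a short pipe low on the side, sticks out at +x to 132 mm from the axis.
- nut_spout (a joint): Turn (rad) of the nut at the pour spout (+x of the press) about its own centre. 0: bar square to the line to the cover's centre; grows clockwise seen from above; pi/2: bar points at the centre, firm stop. Starts at -0.25 to 0.25. All nuts turn stiffly (0.12 N m) and stay where left. The wrench's slot drops over a bar with 4 mm to spare each side; it bites after up to 11 degrees of play.
- nut_across (a joint): Turn (rad) of the nut across from the spout (-x of the press). 0: its bar lies square to the line to the cover's centre; grows clockwise seen from above; at pi/2 the bar points at the centre and the nut meets a firm stop. It starts between -0.25 and 0.25.
- nut_left (a joint): Turn (rad) of the nut in between, at +y of the press. 0: its bar lies square to the line to the cover's centre; grows clockwise seen from above; at pi/2 the bar points at the centre and the nut meets a firm stop. It starts between -0.25 and 0.25.
- nut_right (a joint): Turn (rad) of the nut in between, at -y of the press. 0: its bar lies square to the line to the cover's centre; grows clockwise seen from above; at pi/2 the bar points at the centre and the nut meets a firm stop. It starts between -0.25 and 0.25.
There are look-alikes about, which are no part of the job. What is shaped like the part that bears wrench_grip but orange is not meant.

How it is judged:
On the way, in this order (a step that is already met when the one before it is completed fails the run):
1. the nut at the spout is turned home while the one across is still loose (value of joint nut_spout above 1.13 rad and value of joint nut_across below 0.6 rad), for 0.2 s.
2. the nut across from the spout is turned home too (value of joint each of nut_spout, nut_across above 1.13 rad), for 0.2 s.
At the end, for the whole second after the job is handed in: The bars of the nut at the spout and of the nut across from it point at the cover's centre (within 25 degrees), the two nuts in between are still loose, and the wrench stands upright (within 10 degrees) on the table, its handle's centre over 110 mm from the axis of the press (all of step 2 and value of joint each of nut_left, nut_right below 0.5 rad and height (world z) of wrench_grip between 0.065 and 0.085 m and angle between wrench_grip's own z axis and vertical below 0.17 rad and horizontal distance between wrench_grip and press above 0.11 m); the robot touches nothing.
It fails at once if a nut in between is turned (beyond 0.5 rad) (value of joint any of nut_left, nut_right above 0.5 rad).
It fails at once if the fingers press on the press or its nuts (over 3 N) (contact force between the fingers and press above 3 N).
It also fails if it takes over 54 s, if anything falls off the work surface, if the arm or the gripper's body presses on something with over 40 N, if the wrist force passes 120 N, or if a joint passes its speed limit or range.

## Working session

There is one attempt and no reset: what is moved stays moved. The work goes in short steps, Python scripts to look and compute and a tool call to move; the robot and the scene stay as the last step left them, time stands still between calls to the robot, and variables do not carry over. Pictures are saved under pics/ and viewed, and the job is handed in when it is done.

Besides the shell and the picture viewer there is one more tool, called as name([rows], argument=value, ...), one row to a line, values as JSON. send_rows: Moves the arm, as the interface text tells. Its arguments: {"type":"object","properties":{"plan":{"type":"array","items":{"type":"object","properties":{"linear":{"type":"array","items":{"type":"number"}},"rotation":{"type":"array","items":{"type":"number"}},"gripper":{"type":"number"}}}},"squeeze":{"type":"number"}},"required":["plan"]}

```bash
ls; mkdir -p pics
python3 - <<'E'
from plant import robot
import cv2,numpy as np
for c in ("scene","top"):
    im=robot.camera(c); cv2.imwrite(f"pics/{c}0.png",im)
    m=robot.camera_model(c); R=np.array(m["R"]);t=np.array(m["t"]);print(c,np.array(m["K"]).round(1).tolist(),m["distortion"],(-R.T@t).round(3),R.round(2).tolist())
    for n in ("wrench_grip","press","nut_spout","nut_across","nut_left","nut_right"):
        try:
            print(n,[(np.round(d["at"],3).tolist(),round(d["conf"],2)) for d in robot.tip_of(n,c)])
        except Exception as e: print(n,e)
print(robot.observe())
E
```

```text
pics
scene [[487.3, 0.0, 277.8], [0.0, 487.3, 208.3], [0.0, 0.0, 1.0]] [0.05111424 0.         0.         0.         0.        ] [-0.069 -0.126  0.702] [[0.44, -0.9, -0.01], [-0.63, -0.3, -0.72], [0.64, 0.32, -0.7]]
wrench_grip [([0.493, 0.293, 0.074], 0.91), ([0.366, 0.334, 0.069], 0.66)]
press [([0.539, -0.022, 0.002], 0.71)]
nut_spout it knows: press, wrench_grip
nut_across it knows: press, wrench_grip
nut_left it knows: press, wrench_grip
nut_right it knows: press, wrench_grip
top [[444.6, 0.0, 275.2], [0.0, 444.6, 207.1], [0.0, 0.0, 1.0]] [-0.08363713  0.          0.          0.          0.        ] [0.315 0.15  0.89 ] [[0.15, -0.99, 0.0], [-0.96, -0.15, -0.22], [0.22, 0.03, -0.98]]
wrench_grip [([0.492, 0.294, 0.075], 0.7), ([0.364, 0.333, 0.073], 0.57)]
press [([0.542, -0.018, 0.005], 0.77)]
nut_spout it knows: press, wrench_grip
nut_across it knows: press, wrench_grip
nut_left it knows: press, wrench_grip
nut_right it knows: press, wrench_grip
{'clock': 0.3, 'joint_pos': array([ 1.10200362e+00,  3.42259552e-01,  1.52441043e+00, -4.53699930e-05,
        1.27535510e+00, -1.46016887e-01]), 'qd': array([ 1.16842205e-03, -2.69183197e-03, -2.86796536e-03,  1.31885301e-03,
        1.17290380e-03, -1.61117237e-05]), 'joint_efforts': array([-5.46967531e-04, -4.33167493e+01, -2.45882660e+01, -1.66607638e-04,
        4.05627405e-03, -2.38814800e-05]), 'ee_pos': array([0.16650681, 0.49785807, 0.40447818]), 'tool_rot': array([-4.47411642e-05,  1.60681707e-01,  9.87006252e-01, -2.12648565e-04]), 'wrist_force': array([-0.04235853,  0.88234779,  0.06721472]), 'ft_torque': array([-0.02444639,  0.00515587, -0.01233089]), 'width': 0.08559373074338815}
```

View pics/scene0.png

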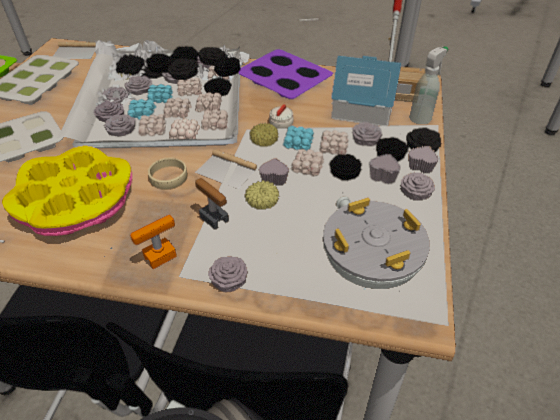

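View pics/top0.png

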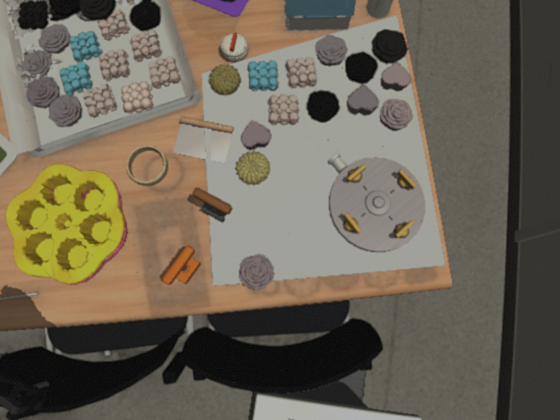

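Run:
```python
import cv2
a=cv2.imread("pics/top0.png");b=cv2.imread("pics/scene0.png")
cv2.imwrite("pics/c1.png",cv2.resize(a[140:265,310:440],None,fx=4.5,fy=4.5,interpolation=cv2.INTER_CUBIC))
cv2.imwrite("pics/c2.png",cv2.resize(b[185:290,310:445],None,fx=5,fy=5,interpolation=cv2.INTER_CUBIC))
w1=cv2.resize(a[175:295,150:250],(400,480),interpolation=cv2.INTER_CUBIC)
w2=cv2.resize(b[165:285,130:230],(400,480),interpolation=cv2.INTER_CUBIC)
cv2.imwrite("pics/c3.png",cv2.hconcat([w1,w2]))
```

```text
(no output)
```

View pics/c1.png

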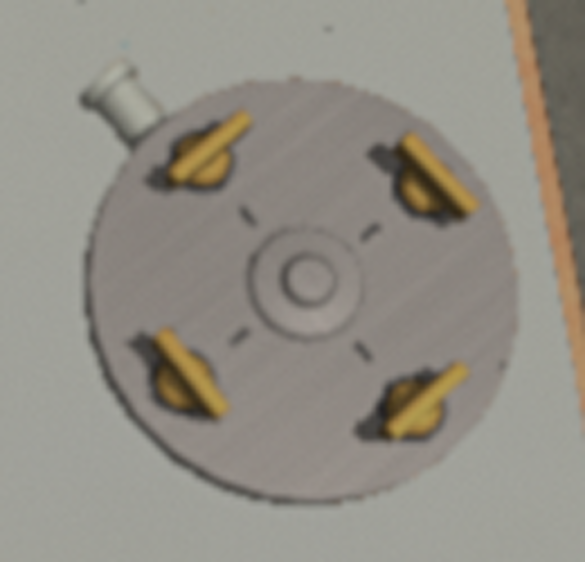

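View pics/c2.png

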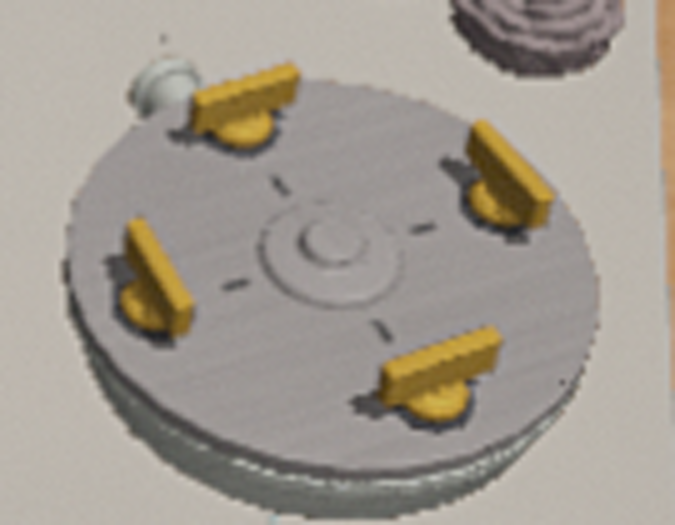

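View pics/c3.png

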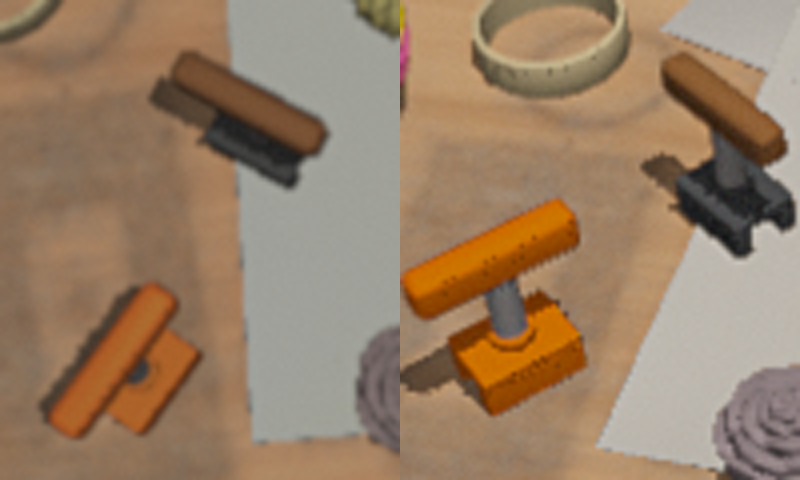

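```bash
cat > h.py <<'E'
from plant import robot
import numpy as np,cv2
def ray(cam,px,z):
    m=robot.camera_model(cam);R=np.array(m["R"]);t=np.array(m["t"])
    p=cv2.undistortPoints(np.array(px,float).reshape(-1,1,2),np.array(m["K"]),np.array(m["distortion"],float)).reshape(-1,2)
    d=np.c_[p,np.ones(len(p))]@R; c=-R.T@t
    return (c+d*((z-c[2])/d[:,2])[:,None])[:,:2]
def proj(cam,X):
    m=robot.camera_model(cam);R=np.array(m["R"]);t=np.array(m["t"])
    return cv2.projectPoints(np.array(X,float).reshape(-1,1,3),cv2.Rodrigues(R)[0],t,np.array(m["K"]),np.array(m["distortion"],float))[0].reshape(-1,2)
E
python3 - <<'E'
from h import *
T={'spout':[(172,176),(247,116)],'q2':[(404,137),(472,211)],'across':[(391,432),(465,368)],'q4':[(160,332),(222,412)]}
S={'spout':[(195,98),(297,70)],'q2':[(475,125),(548,198)],'across':[(383,370),(498,333)],'q4':[(132,225),(188,302)]}
for cam,D,s,o in(("top",T,4.5,(310,140)),("scene",S,5,(310,185))):
    cs={}
    for k,v in D.items():
        P=ray(cam,(np.array(v)+.5)/s+o-.5,0.076); d=P[1]-P[0]
        cs[k]=P.mean(0); print(cam,k,P.mean(0).round(4),np.linalg.norm(d).round(4),'dir',np.degrees(np.arctan2(d[1],d[0])).round(1))
    c=np.mean(list(cs.values()),0); v=cs['spout']-cs['across'];w=cs['q2']-cs['q4']
    print('centre',c.round(4),'yaw',np.degrees(np.arctan2(v[1],v[0])),np.linalg.norm(v),'q2dir',np.degrees(np.arctan2(w[1],w[0])),np.linalg.norm(w))
a=(np.array([(178,66),(318,138)])+.5)/4-.5+(150,175); P=ray("top",a,0.086);d=P[1]-P[0];print('handle top',P.mean(0),np.linalg.norm(d),np.degrees(np.arctan2(d[1],d[0])))
b=(np.array([(270,62),(380,148)])+.5)/4-.5+(130,165); P=ray("scene",b,0.086);d=P[1]-P[0];print('handle sc',P.mean(0),np.linalg.norm(d),np.degrees(np.arctan2(d[1],d[0])))
# boss tops, z=0.06
print(ray("top",[(np.array((308,279))+.5)/4.5+(309.5,139.5)],0.06),ray("scene",[(np.array((333,240))+.5)/5+(309.5,184.5)],0.06))
E
```

```text
top spout [0.5893 0.0313] 0.0428 dir -42.5
top q2 [ 0.592  -0.0672] 0.0426 dir -131.7
top across [ 0.4937 -0.0713] 0.0426 dir -42.1
top q4 [0.4906 0.0284] 0.0418 dir -135.3
centre [ 0.5414 -0.0197] yaw 47.00667395139004 0.14029995743613255 q2dir -43.305142588212235 0.13932872011321673
scene spout [0.5879 0.032 ] 0.0423 dir -43.4
scene q2 [ 0.5905 -0.0666] 0.0415 dir -127.2
scene across [ 0.4926 -0.0691] 0.0439 dir -42.6
scene q4 [0.4894 0.0291] 0.0394 dir -130.1
centre [ 0.5401 -0.0187] yaw 46.690665021272864 0.13900287930607597 q2dir -43.4367260326952 0.13922360624334687
handle top [0.49092645 0.29360821] 0.07487921733349664 -108.80232531522607
handle sc [0.48508358 0.29042731] 0.08361700249500323 -110.4161350499174
[[ 0.54190243 -0.0194384 ]] [[ 0.54092778 -0.01869644]]
```

Look-alikes for the wrench are the brown-handled one with a slotted dark foot at top (210,202) / scene (211,195), and the orange one at top (180,265) / scene (153,230). The crop shows the brown handle on a steel foot with a slot, so I'm taking the brown one.

From the pictures:
- **Press:** centre (0.541,-0.019), yaw 46.9°, with the spout at top (337,161).
- **Nuts to turn:** spout nut at about (0.589,0.032), across nut at about (0.493,-0.070).

send_rows([
  {"linear": [0.033,-0.0205,0],"rotation": [0,0,-0.14],"gripper": 1},
  {"linear": [0.033,-0.0205,0],"rotation": [0,0,-0.14],"gripper": 1},
  {"linear": [0.033,-0.0205,0],"rotation": [0,0,-0.14],"gripper": 1},
  {"linear": [0.033,-0.0205,0],"rotation": [0,0,-0.14],"gripper": 1},
  {"linear": [0.033,-0.0205,0],"rotation": [0,0,-0.14],"gripper": 1},
  {"linear": [0.033,-0.0205,0],"rotation": [0,0,-0.14],"gripper": 1},
  {"linear": [0.033,-0.0205,0],"rotation": [0,0,-0.14],"gripper": 1},
  {"linear": [0.033,-0.0205,0],"rotation": [0,0,-0.14],"gripper": 1},
  {"linear": [0.033,-0.0205,0],"rotation": [0,0,-0.14],"gripper": 1},
  {"linear": [0.028,-0.02,0],"rotation": [0,0,-0.14],"gripper": 1},
], squeeze=80)

```text
clock: 1.3
ee_pos: [0.4931, 0.2922, 0.4046]
tool_rot: [0.0, 0.761, 0.649, 0.0]
wrist_force: [-0.2, -0.2, -0.4]
width: 0.0853
```

send_rows([
  {"linear": [0,0,-0.04],"rotation": [0,0,-0.1],"gripper": 1},
  {"linear": [0,0,-0.04],"rotation": [0,0,-0.088],"gripper": 1},
  {"linear": [0,0,0],"rotation": [0,0,0],"gripper": 1},
  {"linear": [0,0,0],"rotation": [0,0,0],"gripper": 1},
])

```text
clock: 1.7
ee_pos: [0.4917, 0.2936, 0.3251]
tool_rot: [-0.0, 0.816, 0.578, -0.0]
wrist_force: [0.1, 0.3, 0.8]
width: 0.0853
```

Run:
```python
from h import *
o=robot.observe();print(o["ee_pos"],o["tool_rot"],o["joint_pos"].round(2))
ims=[]
for c in ("top","scene"):
    im=robot.camera(c)
    if c=="top": ims.append(cv2.resize(im[150:270,130:260],None,fx=3,fy=3))
    else: ims.append(cv2.resize(im[110:250,130:260],(390,360)))
cv2.imwrite("pics/g1.png",cv2.hconcat(ims))
```

```text
[0.49168946 0.29355336 0.32514501] [-5.69057220e-05  8.15828136e-01  5.78294302e-01 -3.85292936e-04] [ 0.4   0.5   1.5  -0.    1.14  0.74]
```

View pics/g1.png

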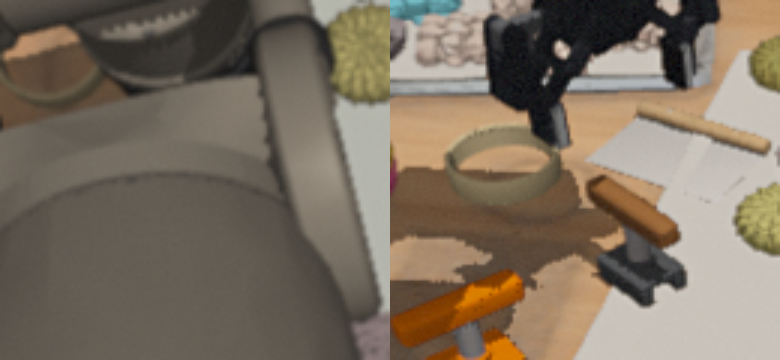

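send_rows([
  {"linear": [0,0,-0.03],"rotation": [0,0,0],"gripper": 1},
  {"linear": [0,0,-0.03],"rotation": [0,0,0],"gripper": 1},
  {"linear": [0,0,-0.02],"rotation": [0,0,0],"gripper": 1},
  {"linear": [0,0,-0.015],"rotation": [0,0,0],"gripper": 1},
  {"linear": [0,0,0],"rotation": [0,0,0],"gripper": 0},
  {"linear": [0,0,0],"rotation": [0,0,0],"gripper": -0.3},
  {"linear": [0,0,0],"rotation": [0,0,0],"gripper": -1},
  {"linear": [0,0,0],"rotation": [0,0,0],"gripper": -1},
  {"linear": [0,0,0],"rotation": [0,0,0],"gripper": -1},
  {"linear": [0,0,0],"rotation": [0,0,0],"gripper": -1},
])

```text
clock: 2.8
ee_pos: [0.4915, 0.2936, 0.2309]
tool_rot: [-0.0, 0.816, 0.577, 0.001]
wrist_force: [-2.2, 0.8, 6.1]
width: 0.0168
```

send_rows([
  {"linear": [0,0,0],"rotation": [0,0,0],"gripper": -1},
  {"linear": [0,0,0],"rotation": [0,0,0],"gripper": -1},
  {"linear": [0,0,0.01],"rotation": [0,0,0],"gripper": -1},
  {"linear": [0,0,0.02],"rotation": [0,0,0],"gripper": -1},
  {"linear": [0,0,0.03],"rotation": [0,0,0],"gripper": -1},
  {"linear": [0,0,0.03],"rotation": [0,0,0],"gripper": -1},
  {"linear": [0,0,0.02],"rotation": [0,0,0],"gripper": -1},
  {"linear": [0,0,0],"rotation": [0,0,0],"gripper": -1},
  {"linear": [0,0,0],"rotation": [0,0,0],"gripper": -1},
])

```text
clock: 3.7
ee_pos: [0.4912, 0.2932, 0.3394]
tool_rot: [0.0, 0.817, 0.577, -0.0]
wrist_force: [-0.1, 0.5, -3.5]
width: 0.0166
```

Run:
```python
from h import *
o=robot.observe();print(o["ee_pos"],o["tool_rot"],o["wrist_force"],o["width"])
im=robot.camera("scene");cv2.imwrite("pics/g2.png",cv2.resize(im[80:270,110:300],(570,570)))
print([(np.round(d["at"],4),d["conf"]) for d in robot.tip_of("wrench_grip","scene")])
```

```text
[0.49124105 0.29323737 0.33942373] [ 4.57682234e-05  8.16533681e-01  5.77297779e-01 -1.41026913e-04] [-0.06562855  0.51261865 -3.4873542 ] 0.01655825968828712
[(array([0.4924, 0.2906, 0.1837]), 0.9)]
```

View pics/g2.png

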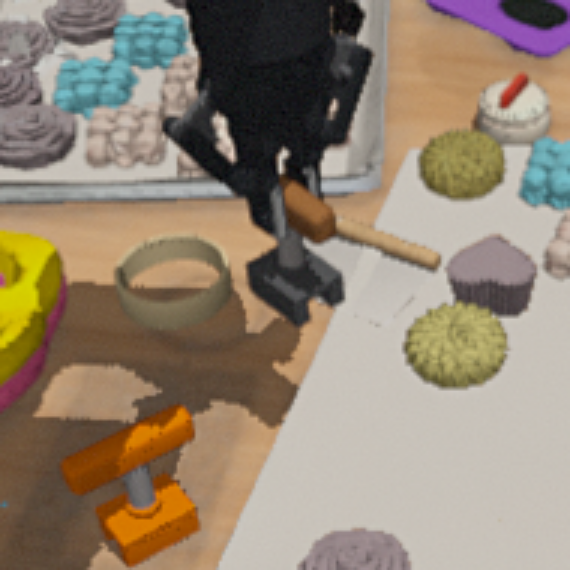

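send_rows([
  {"linear": [0.0097,-0.0262,0],"rotation": [0,0,0.116],"gripper": -1},
  {"linear": [0.0097,-0.0262,0],"rotation": [0,0,0.116],"gripper": -1},
  {"linear": [0.0097,-0.0262,0],"rotation": [0,0,0.116],"gripper": -1},
  {"linear": [0.0097,-0.0262,0],"rotation": [0,0,0.116],"gripper": -1},
  {"linear": [0.0097,-0.0262,0],"rotation": [0,0,0.116],"gripper": -1},
  {"linear": [0.0097,-0.0262,0],"rotation": [0,0,0.116],"gripper": -1},
  {"linear": [0.0097,-0.0262,0],"rotation": [0,0,0.116],"gripper": -1},
  {"linear": [0.0097,-0.0262,0],"rotation": [0,0,0.116],"gripper": -1},
  {"linear": [0.0097,-0.0262,0],"rotation": [0,0,0.116],"gripper": -1},
  {"linear": [0.0097,-0.0262,0],"rotation": [0,0,0.116],"gripper": -1},
])

```text
clock: 4.8
ee_pos: [0.5886, 0.0302, 0.3379]
tool_rot: [-0.002, 0.364, 0.931, -0.0]
wrist_force: [-0.7, -0.7, -2.6]
width: 0.0169
```

send_rows([
  {"linear": [0,0,0],"rotation": [0,0,0],"gripper": -1},
  {"linear": [0,0,0],"rotation": [0,0,0],"gripper": -1},
  {"linear": [0,0,0],"rotation": [0,0,0],"gripper": -1},
])

```text
clock: 5.1
ee_pos: [0.5882, 0.0321, 0.3388]
tool_rot: [-0.001, 0.367, 0.93, -0.0]
wrist_force: [0.0, -0.1, -2.5]
width: 0.0167
```

```bash
cat > look.py <<'E'
from h import *
import sys
n=sys.argv[1]
o=robot.observe();q=o["tool_rot"];print(o["clock"],o["ee_pos"].round(4),"yaw",np.degrees(2*np.arctan2(q[2],q[1])).round(2),q.round(4),o["wrist_force"].round(1),o["ft_torque"].round(2),o["width"].round(4))
im=robot.camera("scene");a=cv2.resize(im[150:300,300:450],(450,450),interpolation=cv2.INTER_CUBIC)
im2=robot.camera("top");b=cv2.resize(im2[135:265,310:440],(350,350),interpolation=cv2.INTER_CUBIC)
b=cv2.copyMakeBorder(b,0,100,0,0,cv2.BORDER_CONSTANT)
cv2.imwrite(f"pics/{n}.png",cv2.hconcat([a,b]));cv2.imwrite(f"pics/{n}_full.png",im)
print([(np.round(d["at"],4),round(d["conf"],2)) for d in robot.tip_of("wrench_grip","scene")])
E
python3 look.py n1
```

```text
Traceback (most recent call last):
  File "look.py", line 4, in <module>
    o=robot.observe();q=o["tool_rot"];print(o["clock"],o["ee_pos"].round(4),"yaw",np.degrees(2*np.arctan2(q[2],q[1])).round(2),q.round(4),o["wrist_force"].round(1),o["ft_torque"].round(2),o["width"].round(4))
                                                                                                                                                                                            ^^^^^^^^^^^^^^^^
AttributeError: 'float' object has no attribute 'round'
```

```bash
sed -i 's/o\["width"\].round(4)/o["width"]/' look.py; python3 look.py n1
```

```text
5.1 [0.5882 0.0321 0.3388] yaw 136.95 [-1.000e-03  3.669e-01  9.303e-01 -1.000e-04] [ 0.  -0.1 -2.5] [ 0.06 -0.   -0.01] 0.01674746585544837
[(array([0.3647, 0.3322, 0.0719]), 0.64), (array([0.5869, 0.0314, 0.1801]), 0.6)]
```

View pics/n1.png

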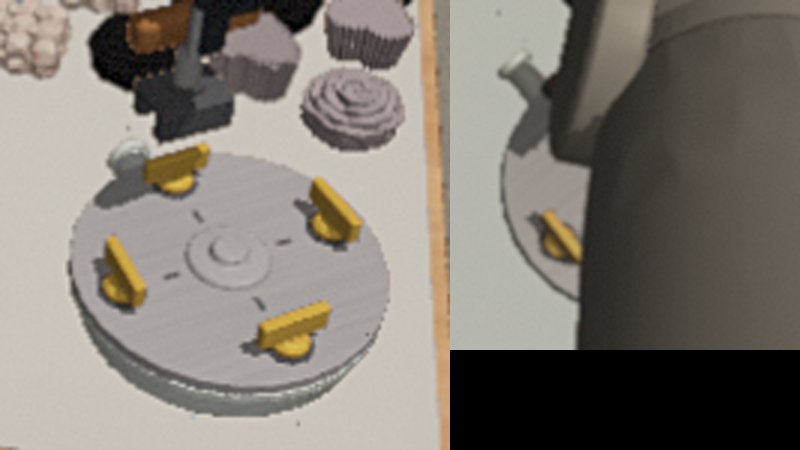

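send_rows([
  {"linear": [0,0,-0.015],"rotation": [0,0,0],"gripper": -1},
  {"linear": [0,0,-0.01],"rotation": [0,0,0],"gripper": -1},
  {"linear": [0,0,-0.005],"rotation": [0,0,0],"gripper": -1},
  {"linear": [0,0,-0.005],"rotation": [0,0,0],"gripper": -1},
  {"linear": [0,0,-0.005],"rotation": [0,0,0],"gripper": -1},
  {"linear": [0,0,-0.005],"rotation": [0,0,0],"gripper": -1},
  {"linear": [0,0,0],"rotation": [0,0,0],"gripper": -1},
  {"linear": [0,0,0],"rotation": [0,0,0],"gripper": -1},
])

```text
clock: 6.05
ee_pos: [0.5886, 0.0314, 0.2948]
tool_rot: [0.0, 0.367, 0.93, 0.0]
wrist_force: [-0.7, 0.4, -2.8]
width: 0.0166
```

```bash
python3 look.py n2
```

```text
6.05 [0.5886 0.0314 0.2948] yaw 136.98 [1.000e-04 3.667e-01 9.303e-01 1.000e-04] [-0.7  0.4 -2.8] [-0.04  0.    0.  ] 0.016613921576665
[(array([0.5868, 0.0306, 0.1361]), 0.94), (array([0.3641, 0.3351, 0.0703]), 0.72)]
```

View pics/n2.png

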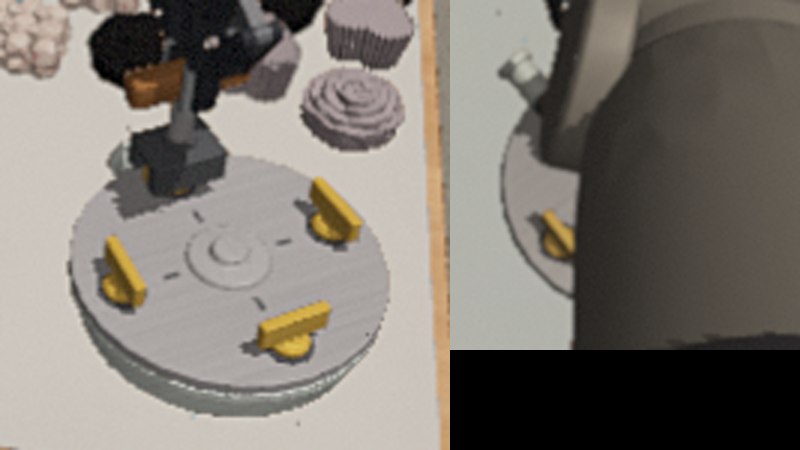

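send_rows([
  {"linear": [0,0,-0.001],"rotation": [0,0,-0.09],"gripper": -1},
  {"linear": [0,0,0],"rotation": [0,0,-0.09],"gripper": -1},
  {"linear": [0,0,0],"rotation": [0,0,-0.09],"gripper": -1},
  {"linear": [0,0,0],"rotation": [0,0,-0.09],"gripper": -1},
  {"linear": [0,0,0],"rotation": [0,0,-0.09],"gripper": -1},
  {"linear": [0,0,0],"rotation": [0,0,-0.09],"gripper": -1},
  {"linear": [0,0,0],"rotation": [0,0,-0.09],"gripper": -1},
  {"linear": [0,0,0],"rotation": [0,0,-0.09],"gripper": -1},
  {"linear": [0,0,0],"rotation": [0,0,0],"gripper": -1},
], squeeze=100)

```text
clock: 7.1
ee_pos: [0.5891, 0.0318, 0.2943]
tool_rot: [0.001, 0.671, 0.741, 0.001]
wrist_force: [3.1, 2.8, -2.2]
width: 0.0161
```

```bash
python3 look.py n3
```

```text
7.1 [0.5891 0.0318 0.2943] yaw 95.7 [0.0008 0.6711 0.7414 0.0012] [ 3.1  2.8 -2.2] [ 0.59 -0.68  0.06] 0.01612633786494139
[(array([0.5944, 0.0311, 0.1388]), 0.75), (array([0.3655, 0.3376, 0.075 ]), 0.62)]
```

View pics/n3.png

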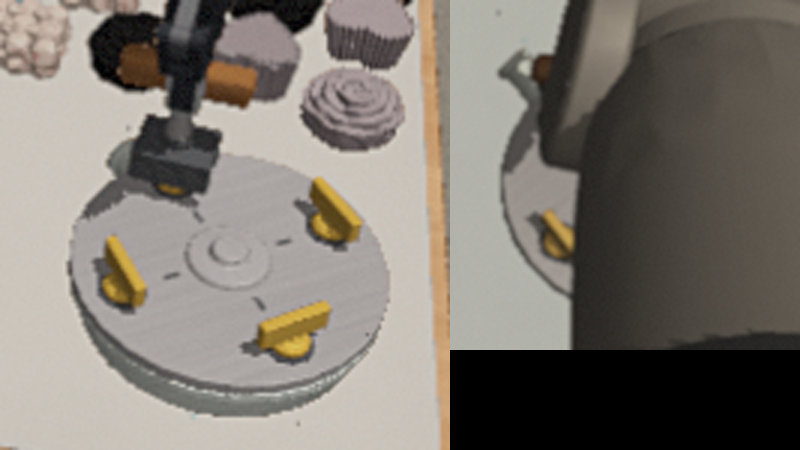

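send_rows([
  {"linear": [0,0,0],"rotation": [0,0,-0.09],"gripper": -1},
  {"linear": [0,0,0],"rotation": [0,0,-0.09],"gripper": -1},
  {"linear": [0,0,0],"rotation": [0,0,-0.09],"gripper": -1},
  {"linear": [0,0,0],"rotation": [0,0,-0.09],"gripper": -1},
  {"linear": [0,0,0],"rotation": [0,0,-0.09],"gripper": -1},
  {"linear": [0,0,0],"rotation": [0,0,-0.09],"gripper": -1},
  {"linear": [0,0,0],"rotation": [0,0,-0.09],"gripper": -1},
  {"linear": [0,0,0],"rotation": [0,0,-0.09],"gripper": -1},
  {"linear": [0,0,0],"rotation": [0,0,-0.09],"gripper": -1},
  {"linear": [0,0,0],"rotation": [0,0,0],"gripper": -1},
])

```text
clock: 8.25
ee_pos: [0.5888, 0.0312, 0.2941]
tool_rot: [0.001, 0.909, 0.418, 0.0]
wrist_force: [2.2, -0.7, -3.3]
width: 0.0162
```

```bash
python3 look.py n4
```

```text
8.25 [0.5888 0.0312 0.2941] yaw 49.37 [6.000e-04 9.086e-01 4.176e-01 4.000e-04] [ 2.2 -0.7 -3.3] [-0.09 -0.55  0.08] 0.016225861498846472
[(array([0.5897, 0.0293, 0.1373]), 0.94), (array([0.3639, 0.3332, 0.0732]), 0.88)]
```

View pics/n4.png

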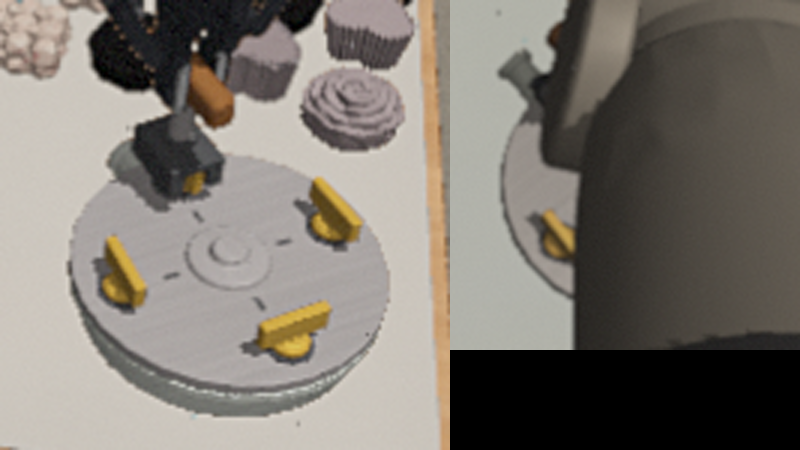

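Tool yaw is 49°, so I'll turn about 10° more, watching the torque.

send_rows([
  {"linear": [0,0,0],"rotation": [0,0,-0.06],"gripper": -1},
  {"linear": [0,0,0],"rotation": [0,0,-0.06],"gripper": -1},
  {"linear": [0,0,0],"rotation": [0,0,-0.05],"gripper": -1},
  {"linear": [0,0,0],"rotation": [0,0,0],"gripper": -1},
  {"linear": [0,0,0],"rotation": [0,0,0],"gripper": -1},
])

```text
clock: 8.9
ee_pos: [0.5886, 0.0311, 0.2939]
tool_rot: [0.0, 0.941, 0.34, 0.0]
wrist_force: [2.4, -1.4, -1.2]
width: 0.0165
```

```bash
python3 look.py n5
```

```text
8.9 [0.5886 0.0311 0.2939] yaw 39.71 [4.000e-04 9.405e-01 3.397e-01 1.000e-04] [ 2.4 -1.4 -1.2] [-0.36 -0.61  0.06] 0.016528221276227863
[(array([0.3654, 0.3376, 0.071 ]), 0.97), (array([0.5924, 0.03  , 0.1369]), 0.84)]
```

View pics/n5.png

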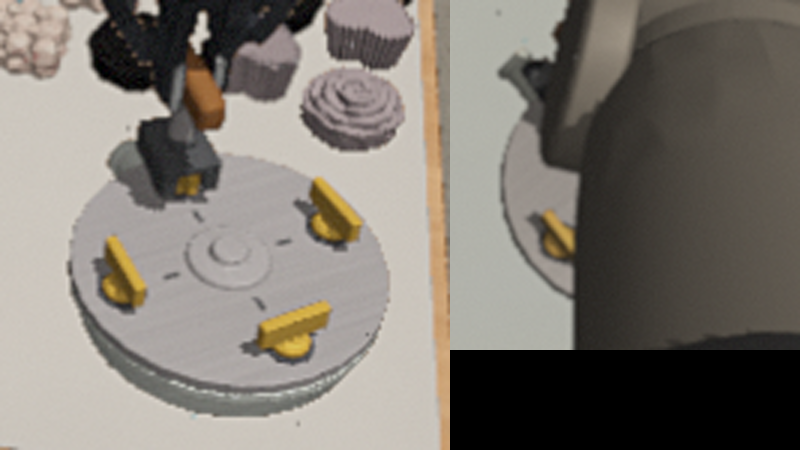

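send_rows([
  {"linear": [0,0,0],"rotation": [0,0,0.06],"gripper": -1},
  {"linear": [0,0,0],"rotation": [0,0,0.06],"gripper": -1},
  {"linear": [0,0,0],"rotation": [0,0,0.05],"gripper": -1},
  {"linear": [0,0,0.01],"rotation": [0,0,0],"gripper": -1},
  {"linear": [0,0,0.01],"rotation": [0,0,0],"gripper": -1},
  {"linear": [0,0,0.01],"rotation": [0,0,0],"gripper": -1},
  {"linear": [0,0,0.016],"rotation": [0,0,0],"gripper": -1},
  {"linear": [0,0,0],"rotation": [0,0,0],"gripper": -1},
  {"linear": [0,0,0],"rotation": [0,0,0],"gripper": -1},
])

```text
clock: 9.95
ee_pos: [0.5884, 0.0314, 0.3402]
tool_rot: [0.0, 0.909, 0.417, 0.0]
wrist_force: [-0.4, 0.3, -3.1]
width: 0.0161
```

```bash
python3 look.py n6
```

```text
9.95 [0.5884 0.0314 0.3402] yaw 49.3 [3.000e-04 9.089e-01 4.171e-01 5.000e-04] [-0.4  0.3 -3.1] [-0.04 -0.04 -0.03] 0.01606117805360618
[(array([0.3619, 0.3381, 0.0716]), 0.83), (array([0.5898, 0.0341, 0.1841]), 0.81)]
```

View pics/n6.png

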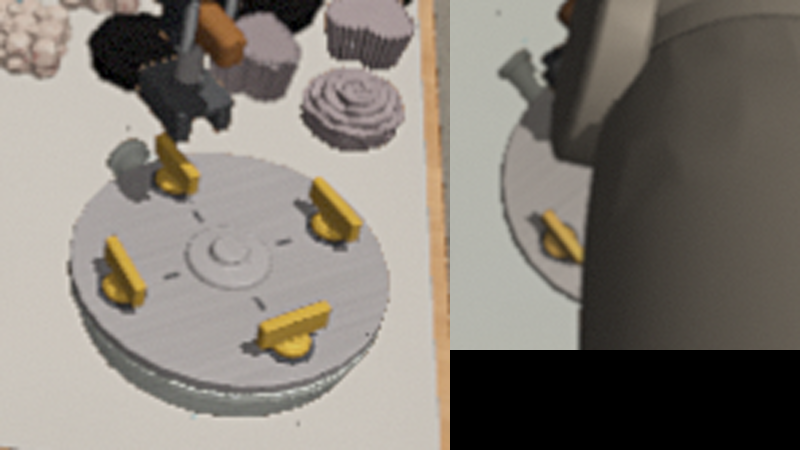

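Run:
```python
from h import *
im=cv2.imread("pics/n6_full.png");cv2.imwrite("pics/n6z.png",cv2.resize(im[190:220,340:380],(800,600),interpolation=cv2.INTER_CUBIC))
```

```text
(no output)
```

View pics/n6z.png

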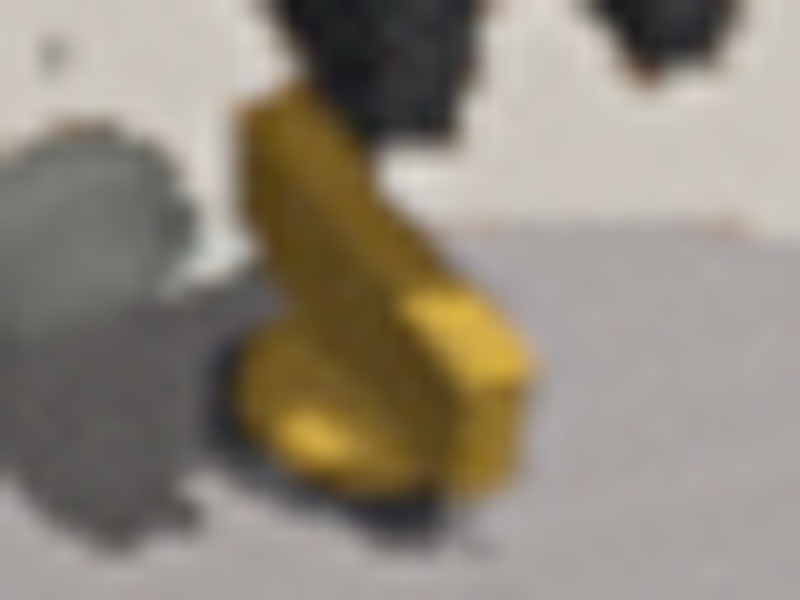

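Run:
```python
from h import *
P=ray("scene",(np.array([(280,98),(498,368)])+.5)/20-.5+(340,190),0.076);d=P[1]-P[0];print(P.mean(0),np.linalg.norm(d),np.degrees(np.arctan2(d[1],d[0])))
```

```text
[0.58874856 0.03222647] 0.03999805501033152 -130.6069521801573
```

send_rows([
  {"linear": [-0.0095,-0.0102,0],"rotation": [0,0,0.14],"gripper": -1},
  {"linear": [-0.0095,-0.0102,0],"rotation": [0,0,0.14],"gripper": -1},
  {"linear": [-0.0095,-0.0102,0],"rotation": [0,0,0.14],"gripper": -1},
  {"linear": [-0.0095,-0.0102,0],"rotation": [0,0,0.14],"gripper": -1},
  {"linear": [-0.0095,-0.0102,0],"rotation": [0,0,0.14],"gripper": -1},
  {"linear": [-0.0095,-0.0102,0],"rotation": [0,0,0.14],"gripper": -1},
  {"linear": [-0.0095,-0.0102,0],"rotation": [0,0,0.14],"gripper": -1},
  {"linear": [-0.0095,-0.0102,0],"rotation": [0,0,0.14],"gripper": -1},
  {"linear": [-0.0095,-0.0102,0],"rotation": [0,0,0.14],"gripper": -1},
  {"linear": [-0.0095,-0.01,0],"rotation": [0,0,0.14],"gripper": -1},
])

```text
clock: 11.1
ee_pos: [0.493, -0.0708, 0.3392]
tool_rot: [-0.001, 0.424, 0.906, -0.0]
wrist_force: [-0.1, -0.3, -2.6]
width: 0.0162
```

send_rows([
  {"linear": [0,0,0],"rotation": [0,0,0.143],"gripper": -1},
  {"linear": [0,0,0],"rotation": [0,0,0],"gripper": -1},
  {"linear": [0,0,0],"rotation": [0,0,0],"gripper": -1},
  {"linear": [0,0,0],"rotation": [0,0,0],"gripper": -1},
])

```text
clock: 11.5
ee_pos: [0.4936, -0.0702, 0.3395]
tool_rot: [-0.0, 0.362, 0.932, 0.0]
wrist_force: [0.4, -0.4, -3.6]
width: 0.0162
```

```bash
python3 look.py m1
```

```text
11.5 [ 0.4936 -0.0702  0.3395] yaw 137.58 [-1.000e-04  3.618e-01  9.323e-01  1.000e-04] [ 0.4 -0.4 -3.6] [-0.02  0.02  0.04] 0.0161519692256644
[(array([ 0.4942, -0.0711,  0.1826]), 0.66)]
```

View pics/m1.png

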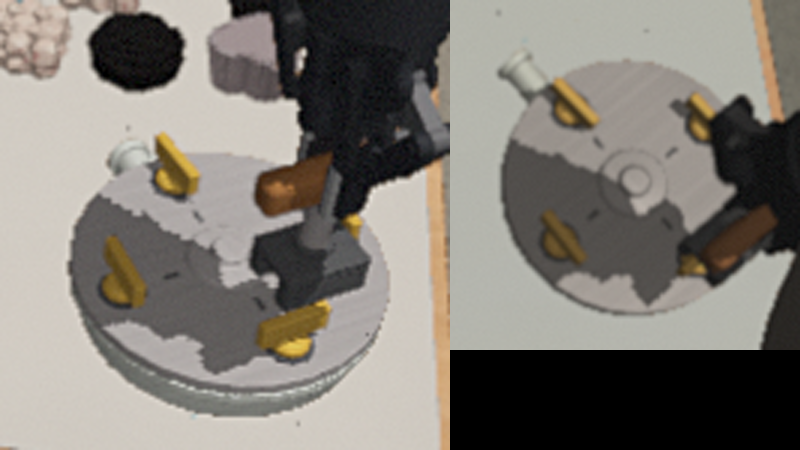

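send_rows([
  {"linear": [0,0,-0.015],"rotation": [0,0,0],"gripper": -1},
  {"linear": [0,0,-0.01],"rotation": [0,0,0],"gripper": -1},
  {"linear": [0,0,-0.005],"rotation": [0,0,0],"gripper": -1},
  {"linear": [0,0,-0.005],"rotation": [0,0,0],"gripper": -1},
  {"linear": [0,0,-0.005],"rotation": [0,0,0],"gripper": -1},
  {"linear": [0,0,-0.005],"rotation": [0,0,0],"gripper": -1},
  {"linear": [0,0,0],"rotation": [0,0,0],"gripper": -1},
  {"linear": [0,0,0],"rotation": [0,0,0],"gripper": -1},
])

```text
clock: 12.45
ee_pos: [0.4936, -0.0704, 0.2948]
tool_rot: [0.0, 0.361, 0.933, 0.0]
wrist_force: [-0.7, -0.1, -3.4]
width: 0.0166
```

```bash
python3 look.py m2
```

```text
12.45 [ 0.4936 -0.0704  0.2948] yaw 137.73 [1.000e-04 3.606e-01 9.327e-01 0.000e+00] [-0.7 -0.1 -3.4] [-0.01 -0.02 -0.01] 0.016598777135023463
[(array([ 0.4963, -0.0698,  0.1371]), 0.95), (array([0.3635, 0.3364, 0.0731]), 0.95)]
```

View pics/m2.png

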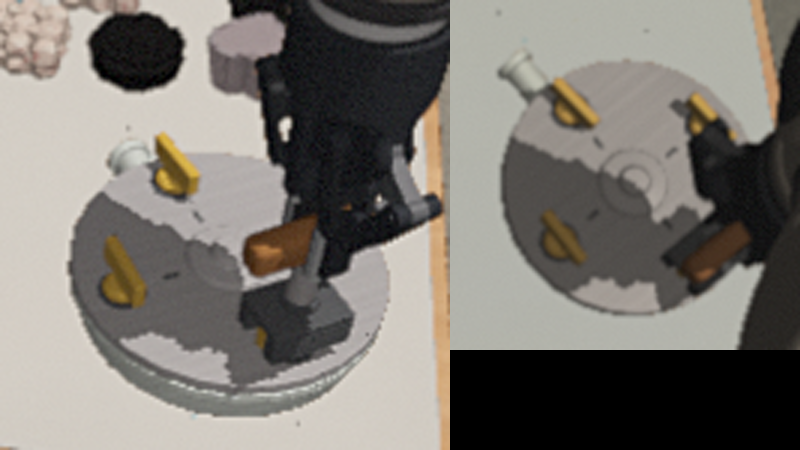

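Seated over the bar with no contact force. Turning now.

send_rows([
  {"linear": [0,0,-0.001],"rotation": [0,0,-0.09],"gripper": -1},
  {"linear": [0,0,0],"rotation": [0,0,-0.09],"gripper": -1},
  {"linear": [0,0,0],"rotation": [0,0,-0.09],"gripper": -1},
  {"linear": [0,0,0],"rotation": [0,0,-0.09],"gripper": -1},
  {"linear": [0,0,0],"rotation": [0,0,-0.09],"gripper": -1},
  {"linear": [0,0,0],"rotation": [0,0,-0.09],"gripper": -1},
  {"linear": [0,0,0],"rotation": [0,0,-0.09],"gripper": -1},
  {"linear": [0,0,0],"rotation": [0,0,-0.09],"gripper": -1},
  {"linear": [0,0,0],"rotation": [0,0,-0.09],"gripper": -1},
])

```text
clock: 13.5
ee_pos: [0.4938, -0.0702, 0.294]
tool_rot: [0.0, 0.7, 0.714, 0.001]
wrist_force: [1.6, -0.4, -3.8]
width: 0.0162
```

```bash
python3 look.py m3
```

```text
13.5 [ 0.4938 -0.0702  0.294 ] yaw 91.12 [4.000e-04 7.002e-01 7.140e-01 6.000e-04] [ 1.6 -0.4 -3.8] [ 0.24 -0.31  0.17] 0.01624090929472432
[(array([ 0.4954, -0.0683,  0.1377]), 0.63), (array([0.3634, 0.3353, 0.07  ]), 0.56)]
```

View pics/m3.png

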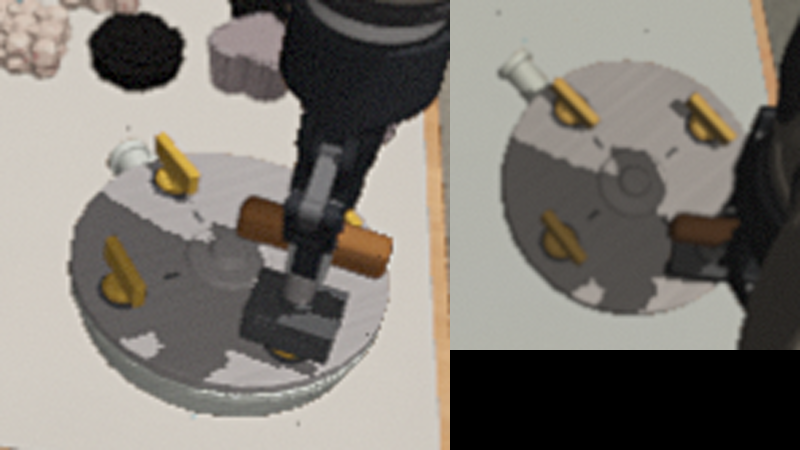

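send_rows([
  {"linear": [0,0,0],"rotation": [0,0,-0.09],"gripper": -1},
  {"linear": [0,0,0],"rotation": [0,0,-0.09],"gripper": -1},
  {"linear": [0,0,0],"rotation": [0,0,-0.09],"gripper": -1},
  {"linear": [0,0,0],"rotation": [0,0,-0.09],"gripper": -1},
  {"linear": [0,0,0],"rotation": [0,0,-0.09],"gripper": -1},
  {"linear": [0,0,0],"rotation": [0,0,-0.09],"gripper": -1},
  {"linear": [0,0,0],"rotation": [0,0,-0.09],"gripper": -1},
  {"linear": [0,0,0],"rotation": [0,0,-0.09],"gripper": -1},
  {"linear": [0,0,0],"rotation": [0,0,0],"gripper": -1},
])

```text
clock: 14.55
ee_pos: [0.4936, -0.0705, 0.294]
tool_rot: [0.0, 0.906, 0.424, 0.0]
wrist_force: [0.1, -0.0, -2.6]
width: 0.0166
```

send_rows([
  {"linear": [0,0,0],"rotation": [0,0,-0.06],"gripper": -1},
  {"linear": [0,0,0],"rotation": [0,0,-0.06],"gripper": -1},
  {"linear": [0,0,0],"rotation": [0,0,-0.06],"gripper": -1},
  {"linear": [0,0,0],"rotation": [0,0,0],"gripper": -1},
  {"linear": [0,0,0],"rotation": [0,0,0],"gripper": -1},
])

```text
clock: 15.05
ee_pos: [0.4936, -0.0705, 0.2939]
tool_rot: [0.0, 0.94, 0.342, 0.0]
wrist_force: [1.3, -0.4, -1.9]
width: 0.0168
```

```bash
python3 look.py m4
```

```text
15.05 [ 0.4936 -0.0705  0.2939] yaw 39.96 [2.000e-04 9.398e-01 3.417e-01 1.000e-04] [ 1.3 -0.4 -1.9] [-0.13 -0.13  0.05] 0.016832578143306694
[(array([ 0.4941, -0.07  ,  0.1376]), 0.6)]
```

View pics/m4.png

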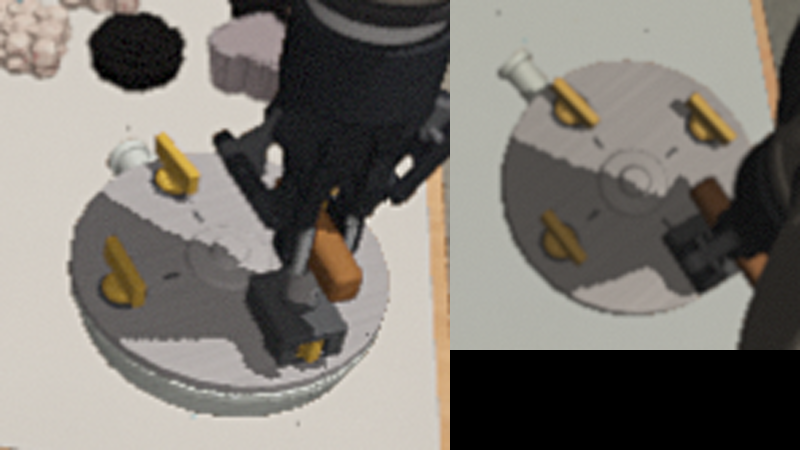

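Back off 10° and lift, then check.

send_rows([
  {"linear": [0,0,0],"rotation": [0,0,0.06],"gripper": -1},
  {"linear": [0,0,0],"rotation": [0,0,0.06],"gripper": -1},
  {"linear": [0,0,0],"rotation": [0,0,0.05],"gripper": -1},
  {"linear": [0,0,0.01],"rotation": [0,0,0],"gripper": -1},
  {"linear": [0,0,0.01],"rotation": [0,0,0],"gripper": -1},
  {"linear": [0,0,0.01],"rotation": [0,0,0],"gripper": -1},
  {"linear": [0,0,0.026],"rotation": [0,0,0],"gripper": -1},
  {"linear": [0,0,0],"rotation": [0,0,0],"gripper": -1},
  {"linear": [0,0,0],"rotation": [0,0,0],"gripper": -1},
])

```text
clock: 16.1
ee_pos: [0.4935, -0.0704, 0.3502]
tool_rot: [0.001, 0.908, 0.418, 0.001]
wrist_force: [0.1, 0.6, -3.3]
width: 0.0168
```

```bash
python3 look.py m5
```

```text
16.1 [ 0.4935 -0.0704  0.3502] yaw 49.48 [6.000e-04 9.082e-01 4.185e-01 6.000e-04] [ 0.1  0.6 -3.3] [0.03 0.   0.01] 0.016776598917064497
[(array([ 0.4954, -0.0718,  0.1928]), 0.97), (array([0.3635, 0.3355, 0.0735]), 0.83)]
```

View pics/m5.png

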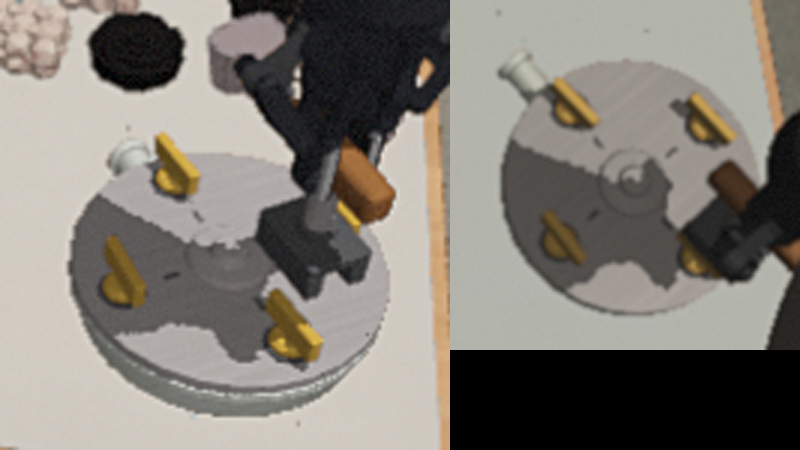

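send_rows([
  {"linear": [0,0.0364,0],"rotation": [0,0,0.036],"gripper": -1},
  {"linear": [0,0.0364,0],"rotation": [0,0,0.036],"gripper": -1},
  {"linear": [0,0.0364,0],"rotation": [0,0,0.036],"gripper": -1},
  {"linear": [0,0.0364,0],"rotation": [0,0,0.036],"gripper": -1},
  {"linear": [0,0.0364,0],"rotation": [0,0,0.036],"gripper": -1},
  {"linear": [0,0.0364,0],"rotation": [0,0,0.036],"gripper": -1},
  {"linear": [0,0.0364,0],"rotation": [0,0,0.036],"gripper": -1},
  {"linear": [0,0.0364,0],"rotation": [0,0,0.036],"gripper": -1},
  {"linear": [0,0.0364,0],"rotation": [0,0,0.036],"gripper": -1},
  {"linear": [0,0.0364,0],"rotation": [0,0,0.036],"gripper": -1},
])

```text
clock: 17.25
ee_pos: [0.4932, 0.2951, 0.3485]
tool_rot: [-0.0, 0.818, 0.575, -0.001]
wrist_force: [0.9, -0.9, -2.4]
width: 0.0166
```

send_rows([
  {"linear": [0,0,-0.02],"rotation": [0,0,0],"gripper": -1},
  {"linear": [0,0,-0.03],"rotation": [0,0,0],"gripper": -1},
  {"linear": [0,0,-0.03],"rotation": [0,0,0],"gripper": -1},
  {"linear": [0,0,-0.02],"rotation": [0,0,0],"gripper": -1},
  {"linear": [0,0,-0.01],"rotation": [0,0,0],"gripper": -1},
  {"linear": [0,0,-0.005],"rotation": [0,0,0],"gripper": -1},
  {"linear": [0,0,0],"rotation": [0,0,0],"gripper": -1},
  {"linear": [0,0,0],"rotation": [0,0,0],"gripper": -1},
])

```text
clock: 18.05
ee_pos: [0.4939, 0.2937, 0.2356]
tool_rot: [0.0, 0.819, 0.574, 0.001]
wrist_force: [0.5, -0.0, -2.8]
width: 0.0163
```

Run:
```python
from h import *
o=robot.observe();print(o["clock"],o["ee_pos"].round(4),o["tool_rot"].round(4),o["wrist_force"].round(1),o["width"])
im=robot.camera("scene");cv2.imwrite("pics/p1.png",cv2.resize(im[110:270,110:300],(760,640))[:600])
```

```text
18.05 [0.4939 0.2937 0.2356] [2.000e-04 8.186e-01 5.744e-01 9.000e-04] [ 0.5 -0.  -2.8] 0.016309506115553735
```

View pics/p1.png

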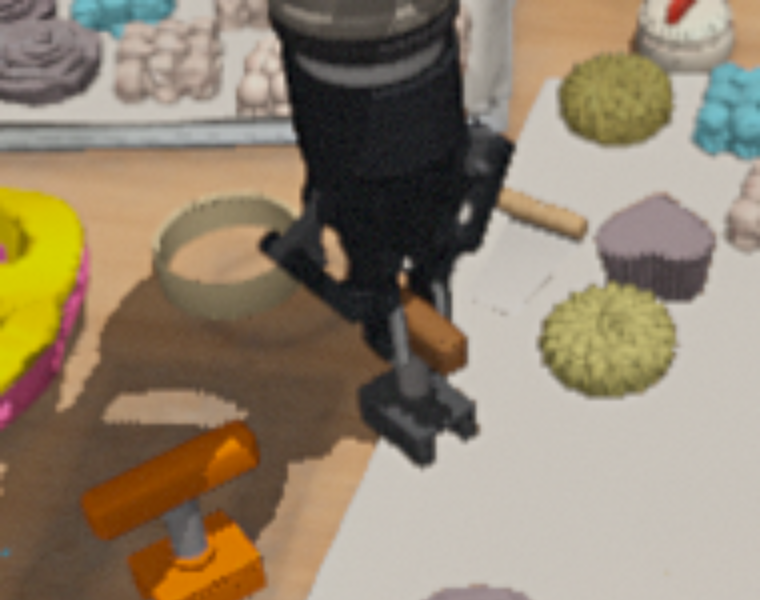

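Lower in 1 mm steps until it touches.

send_rows([
  {"linear": [0,0,-0.002],"rotation": [0,0,0],"gripper": -1},
  {"linear": [0,0,-0.001],"rotation": [0,0,0],"gripper": -1},
  {"linear": [0,0,-0.001],"rotation": [0,0,0],"gripper": -1},
  {"linear": [0,0,0],"rotation": [0,0,0],"gripper": -1},
  {"linear": [0,0,0],"rotation": [0,0,0],"gripper": -1},
])

```text
clock: 18.6
ee_pos: [0.4936, 0.2936, 0.2311]
tool_rot: [0.0, 0.819, 0.574, 0.0]
wrist_force: [-0.5, -0.1, 1.5]
width: 0.0163
```

send_rows([
  {"linear": [0,0,0],"rotation": [0,0,0],"gripper": -0.4},
  {"linear": [0,0,0],"rotation": [0,0,0],"gripper": -0.2},
  {"linear": [0,0,0],"rotation": [0,0,0],"gripper": 0.2},
  {"linear": [0,0,0],"rotation": [0,0,0],"gripper": 0.5},
  {"linear": [0,0,0],"rotation": [0,0,0],"gripper": 0.5},
  {"linear": [0,0,0],"rotation": [0,0,0],"gripper": 0.5},
  {"linear": [0,0,0.01],"rotation": [0,0,0],"gripper": 0.5},
  {"linear": [0,0,0.02],"rotation": [0,0,0],"gripper": 0.5},
  {"linear": [0,0,0.03],"rotation": [0,0,0],"gripper": 0.5},
  {"linear": [0,0,0.04],"rotation": [0,0,0],"gripper": 0.5},
])

```text
clock: 19.6
ee_pos: [0.4931, 0.2934, 0.3311]
tool_rot: [-0.0, 0.819, 0.574, -0.001]
wrist_force: [0.2, 0.4, -0.0]
width: 0.0637
```

send_rows([
  {"linear": [0,0,0.04],"rotation": [0,0,0],"gripper": 0.5},
  {"linear": [-0.04,0.03,0.03],"rotation": [0,0,0],"gripper": 0.5},
  {"linear": [-0.04,0.03,0],"rotation": [0,0,0],"gripper": 0.5},
  {"linear": [-0.04,0.03,0],"rotation": [0,0,0],"gripper": 0.5},
  {"linear": [-0.04,0.03,0],"rotation": [0,0,0],"gripper": 0.5},
  {"linear": [0,0,0],"rotation": [0,0,0],"gripper": 0.5},
  {"linear": [0,0,0],"rotation": [0,0,0],"gripper": 0.5},
  {"linear": [0,0,0],"rotation": [0,0,0],"gripper": 0.5},
])

```text
clock: 20.4
ee_pos: [0.3398, 0.4089, 0.3969]
tool_rot: [0.0, 0.819, 0.574, 0.0]
wrist_force: [-0.4, 1.0, 0.3]
width: 0.0639
```

Run:
```python
from h import *
o=robot.observe();print(o["clock"],o["ee_pos"].round(4),o["wrist_force"].round(1),o["width"])
im=robot.camera("scene");cv2.imwrite("pics/f1.png",im)
t=robot.camera("top")
a=cv2.resize(t[140:265,310:440],(400,385),interpolation=cv2.INTER_CUBIC);b=cv2.resize(im[160:285,170:300],(400,385),interpolation=cv2.INTER_CUBIC)
cv2.imwrite("pics/f2.png",cv2.hconcat([a,b]))
for c in("scene","top"):print([(np.round(d["at"],4),round(d["conf"],2)) for d in robot.tip_of("wrench_grip",c)])
```

```text
20.4 [0.3398 0.4089 0.3969] [-0.4  1.   0.3] 0.06386158774697923
[(array([0.4931, 0.2963, 0.0742]), 0.77), (array([0.3648, 0.335 , 0.0686]), 0.58)]
[(array([0.493 , 0.2894, 0.0735]), 0.67), (array([0.3656, 0.3357, 0.0724]), 0.62)]
```

View pics/f1.png

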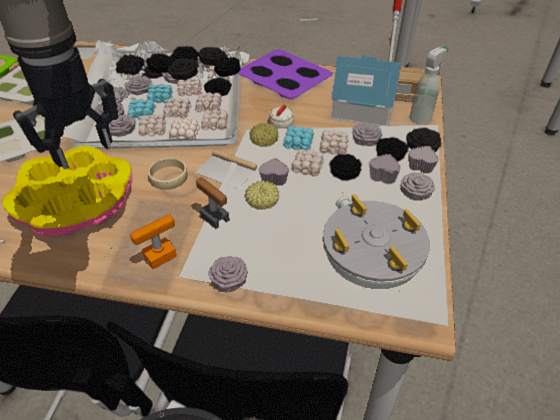

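View pics/f2.png

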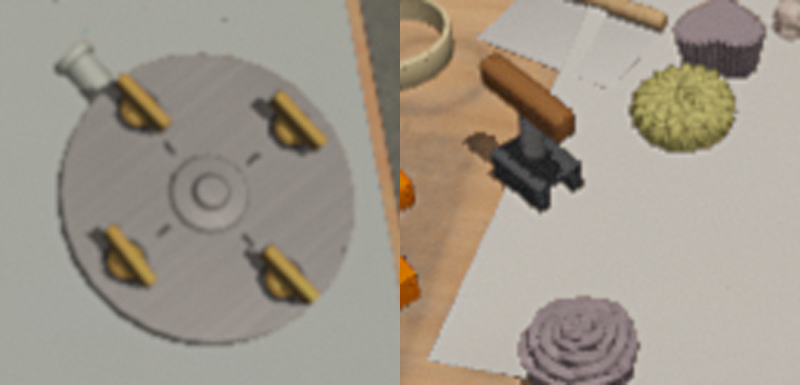

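```bash
python3 -c "
from plant import robot
print(robot.job_done())"
```

```text
the job is handed in; nothing more can be done
None
```

I turned the spout nut a quarter turn clockwise with the brown-handled wrench, then the nut across from it. I then stood the wrench back where it came from and handed the job in at about 20.5 s of the 54 s allowed. `job_done` gave no verdict.

What the last checks showed:
- **Spout nut:** its bar measured about 3° short of pointing at the cover's centre, so probably not hard against its stop but well inside the 25° limit.
- **Across nut:** I judged this only by eye. Its bar looks radial in the last top picture.
- **In-between nuts:** also judged by eye; they look unmoved.
- **Wrench:** it stands upright with its handle centre at about (0.493, 0.293) at 74 mm height, roughly 0.3 m from the press axis. The two cameras differed by 7 mm in y, which makes no difference here.
- **Forces:** wrist forces stayed at a few newtons in the readings I took, and the fingertips stayed about 45 mm above the bars while turning. The gripper was clear of everything at hand-in.

No check failed.

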